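# Check a block's clearance in a sprung jig with a tapered feeler blade

## Robot

A 6-joint arm with a two-finger parallel gripper is mounted at the origin on a cart in front of the work surface, level with it; the furniture and walls round the work are solid. World frame = base frame: x ahead of the robot, y to its left, z up, the work surface at z = 0. Lengths are in mm, angles in rad, forces in N, time in s.
With the tool pointing down it reaches from about 300 to 775 mm from the base axis. Payload 14.6 kg.
Tool frame: the origin (TCP) lies midway between the tips of the shut fingers; the grasp point (between the pads) lies 19 mm behind it (manip.hold_point_z is the distance from the TCP to the grasp point, in mm); z points along the fingers, y is the direction in which the jaws open and shut (so a half turn about z gives the same grasp; the last joint's range is limited). The gripper opens to 94 mm and grips with 3 to 60 N. Pads are 16 mm wide; open, the fingers measure 119 mm over their backs; the gripper's body (75 mm by 177 mm) begins 78 mm behind the grasp point.
Start: joints at [1.042, 0.3, 1.521, -0, 1.321, -0.067], TCP at [245.054, 492.379, 167.646] pointing down, gripper open.
Joint ranges: [-3.03, 3.03], [-0.79, 2.21], [0.23, 2.52], [-1.04, 4.18], [0, 3.07], [-2.55, 2.55]. Speed limits (rad/s): [2.22, 2.22, 2.57, 3.14, 3.14, 3.14].

## Interface

Orientations are given as [roll, pitch, yaw] about the fixed x, y, z axes, in that order (R = Rz(yaw) Ry(pitch) Rx(roll)).
In Python, from cell import manip gives the robot as it stands.
- The arm moves only by the shell command python3 -m crank 'ROWS' [OPENING] [FORCE]. ROWS is JSON, a list of rows, each an object with "offset": the shift along the world's x, y, z in m, a list of three; "spin": the turn about the world's z in degrees. In form: [{"offset": [dx, dy, dz], "spin": spin}, ...]. A call has exactly 8 rows; each row is the pose to reach, as a shift and turn from the pose measured when the call began; what a row does not reach only later rows make up. A row lasts 1/12 s, in which the tool goes at most 41.7 mm and 7.16 degrees, less where a joint would pass 70% of its speed; a pose out of reach is approached as far as the arm can. A call with a gripper value outside its range is refused whole. OPENING is the opening, from 0 (shut) to 1 (fully open), set as the call begins (- or left out, the last holds). The fingers move at their own pace and stop on an object; FORCE is the grip in N (left out, the last holds). Time passes only in rows, so rows that repeat a pose let the fingers close, or fill a call up. It gives the time, the measured TCP pose, the force and the opening at its end, in the units of the state.
- manip.read_state(): the state, without advancing time (a new reading comes with each control period).
- manip.camera(name): name is "side" or "top"; returns a dict with "pixels" (400x640x3 uint8, red, green, blue), "fx", "fy", "cx", "cy" (pixels), "extrinsics" (4x4, takes a point from world to camera coordinates). Camera axes: x right, y down, z forward; pixel columns grow to the right and rows downward; lengths in mm; the calibration is good to about 2 mm. A picture is of the moment at which its call begins. There is no depth.
- manip.sign_off(): hands the job in, once; it reports no verdict.
Trained networks look in a picture, given as the dict that the camera call returned (one of the last four; its "shot" number tells which), for a name from the list of things; names that differ only in an ending like _2 or _b are one class to them, and where a whole thing is asked for, a point or a joint stands for the part that bears it (a point fixed in the world has none). Each returns a list of dicts, best first, with "conf" (0 to 1); they miss things now and then, are a little off and sometimes report something else, mostly with a low value. They report only what shows in the picture. A call takes as long as a camera call. They do not tell look-alikes from the thing itself.
- manip.search_frame(picture, name): "location" ([x, y, z] in mm, in world coordinates, good to about 4 mm: the middle of the surface that is visible of it).
- manip.masks_of(picture, name): "mask" (400x640 bool, what is visible of it).
The state is a dict: "clock": time; "joints": joint angles; "qd": joint speeds; "effort": joint torques, N m; "eef_pos": TCP position; "eef_rot": TCP orientation; "wrist_force": force on the tool from outside, world axes, zero at the start; "moment": the same for the moment, N m; "finger_gap": finger opening in mm.
Only numpy, scipy, OpenCV 4.12 (cv2) and the standard library are available. Lean on these libraries where they do the work, as an engineer would, in place of code of your own. Each camera call takes 0.05 s, during which the arm holds its last target. There are 200 camera calls.

## Task

Set the brass block flat on the narrow raised rest of the clearance jig, a long side up against the fixed stop, and let go of it. Then take the tapered feeler blade out of its stand by the orange handle and slide it, tip down, into the gap between the block and the sprung steel jaw until it drags snugly on both and has pushed the jaw back about 2 mm (anything from 1 to 4 mm is good), and never force the jaw to the end of its travel. Finish while still holding the blade there at that depth, and leave the jar, spool and loupe undisturbed.

Things in the scene. Friction and masses are not known exactly. Their poses are not given: they have to be found in the camera images.
- jig: Clearance jig, fixed; base 130 x 64 x 10 mm. Origin on its underside; z up, x from the sprung jaw towards the blue fixed stop, y along the jaw. Stop: upright face at x = 30 mm, flaring 8 mm outward from z = 64 to 80 mm. Block against the stop: spans x = 0 to 30, leaving 6 to 8.5 mm to the jaw (it varies). Gap open down to the base. Blue carriage behind the jaw, to x = -60 mm. All under 85 mm high.
- rest_top (a point): Middle of the top of the jig's rest, a steel post 27 mm (x) by 30 mm (y), at jig (16.5, 0, 52) mm; axes as the jig's. The stop's face is 13.5 mm from here along x. A block against the stop has its centre 1.5 mm from here towards the jaw and overhangs the rest by 3 mm there and 10 mm at each end.
- jaw_edge (a point): On the sprung steel jaw (40 mm wide in y): middle of the upper edge of its upright flat face, at jig z = 72 mm, level with the top of the seated block; above it the jaw flares away from the block, 8 mm back at 12 mm up. Axes as the jig's. Moves with the jaw.
- jaw (a joint): Travel of the sprung steel jaw in m: 0 at rest, grows as it is pushed back, away from the stop, to 0.008 at the end of its travel. Spring: 4.2 N to start it, plus 0.7 N for each mm.
- block_center (a point): Centre of the loose brass block, 30 mm (its x) by 50 mm (its y) by 20 mm high, about 0.26 kg; it starts flat on the worktop.
- feeler_handle (a point): Centre of the feeler's orange handle, 18 mm thick (its x), 28 mm wide (y), 50 mm tall (z, up). Under it the straight steel blade: 70 mm long, 16 mm wide (y), tapering evenly in thickness (x) from 15.6 mm at the handle to 3 mm at the tip (1.8 mm per 10 mm). About 90 g. It starts hanging upright in the stand, the handle resting on the stand's top.
- feeler_tip (a point): Middle of the feeler blade's tip, 95 mm below the handle's centre along the handle's z.
- stand: Pale wooden gauge stand, 60 x 64 mm and 76 mm high, fixed; origin at the centre of its underside. A slot through its middle (17.5 x 19 mm) holds the blade.
- flux_jar: Beige jar with black lid, 54 mm across, 58 mm high, bystander; origin at its foot.
- solder_spool: Black spool with solder wire, 38 mm across, 28 mm high, bystander; origin at its foot.
- loupe: Small folding loupe, 25 x 55 x 12 mm, bystander; origin at its underside.
There are look-alikes about, which are no part of the job. Several things look just like the part that bears block_center: the one meant starts farthest to the robot's left.

How it is judged:
By the outcome, as a careful person would: the job done as asked, in the order asked, and still so for the second after the job is handed in, while the arm keeps its last pose, push and grip.
It also fails if it takes over 64 s, if anything falls off the work surface, if the arm or the gripper's body presses on something with over 40 N, if the wrist force passes 120 N, or if a joint passes its speed limit or range.

## Working session

There is one attempt and no reset: what is moved stays moved. The work goes in short steps, Python scripts to look and compute and a shell command to move; the robot and the scene stay as the last step left them, time stands still between calls to the robot, and variables do not carry over. Pictures are saved under pics/ and viewed, about 8 in all and at most 12, crops included, and the job is handed in when it is done.

```bash
mkdir -p pics; ls
python3 - <<'E'
from cell import manip
import cv2,numpy as np
s=manip.read_state();print({k:np.round(v,3).tolist() for k,v in s.items()})
for c in("side","top"):
    p=manip.camera(c);cv2.imwrite(f"pics/{c}0.png",p["pixels"][:,:,::-1])
    print(c,p["fx"],p["cx"],p["cy"],np.round(p["extrinsics"],3).tolist())
    for n in["jig","rest_top","jaw_edge","block_center","feeler_handle","feeler_tip","stand","flux_jar","solder_spool","loupe"]:
        try:print(n,[(np.round(d["location"]).tolist(),round(d["conf"],2)) for d in manip.search_frame(p,n)[:5]])
        except Exception as e:print(n,e)
E
```

```text
pics
{'clock': 0.0, 'joints': [1.042, 0.3, 1.522, 0.0, 1.321, -0.067], 'qd': [-0.0, -0.001, 0.001, -0.001, 0.001, -0.001], 'effort': [-0.0, -53.182, -35.272, 0.071, 0.024, -0.0], 'eef_pos': [244.911, 492.127, 167.091], 'eef_rot': [-3.14, -0.0, 2.68], 'wrist_force': [-0.083, 0.171, -0.138], 'moment': [0.017, 0.001, 0.03], 'finger_gap': 94.117}
side 415.1530397674395 318.10351022378507 203.53500226423174 [[-0.955, -0.294, 0.021, 436.982], [-0.173, 0.5, -0.849, 232.06], [0.239, -0.814, -0.529, 886.022], [0.0, 0.0, 0.0, 1.0]]
jig [([508.0, -81.0, 43.0], 0.93), ([446.0, 264.0, 21.0], 0.67)]
rest_top [([508.0, -87.0, 46.0], 0.93)]
jaw_edge [([448.0, 263.0, 25.0], 0.62), ([492.0, -82.0, 57.0], 0.46)]
block_center [([407.0, 46.0, 20.0], 0.86), ([447.0, 266.0, 20.0], 0.77)]
feeler_handle [([459.0, -321.0, 104.0], 0.72)]
feeler_tip [([457.0, -319.0, 106.0], 0.57)]
stand [([477.0, -324.0, 73.0], 0.64)]
flux_jar [([583.0, -179.0, 51.0], 0.69)]
solder_spool []
loupe [([372.0, 90.0, 8.0], 0.68)]
top 416.2468354923539 319.23532640816677 205.56214168903435 [[0.003, -1.0, 0.015, -104.22], [-0.992, -0.005, -0.128, 473.453], [0.128, -0.014, -0.992, 1285.449], [0.0, 0.0, 0.0, 1.0]]
jig [([486.0, -92.0, 20.0], 0.68)]
rest_top [([486.0, -86.0, 18.0], 0.82)]
jaw_edge [([491.0, -92.0, 71.0], 0.54), ([456.0, -327.0, 126.0], 0.49)]
block_center [([410.0, 36.0, 21.0], 0.72), ([450.0, 253.0, 20.0], 0.51)]
feeler_handle []
feeler_tip [([457.0, -330.0, 126.0], 0.58)]
stand [([455.0, -320.0, 76.0], 0.57), ([373.0, 86.0, 8.0], 0.47), ([489.0, -92.0, 68.0], 0.19)]
flux_jar [([580.0, -204.0, 56.0], 0.78)]
solder_spool [([409.0, -452.0, 26.0], 0.46)]
loupe [([372.0, 88.0, 10.0], 0.57)]
```

View pics/side0.png

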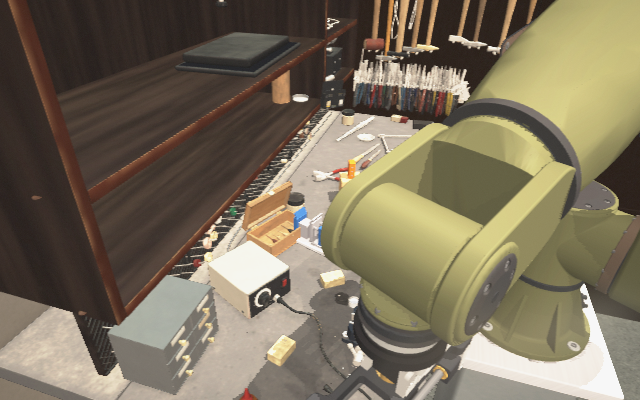

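View pics/top0.png

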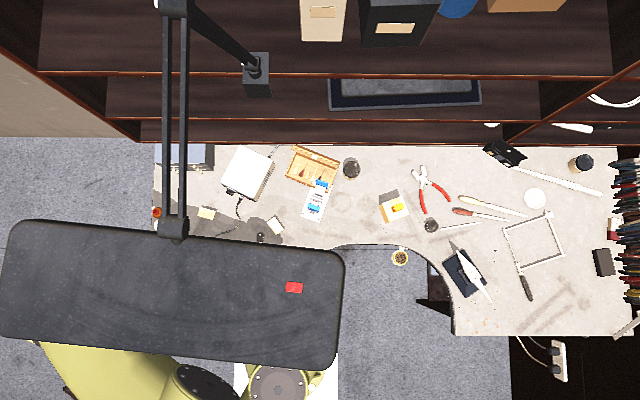

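Run:
```python
import cv2,numpy as np
a=cv2.imread("pics/top0.png")[140:260,145:445];b=cv2.imread("pics/side0.png")[170:400,200:380]
a=cv2.resize(a,None,fx=2.66,fy=2.66,interpolation=cv2.INTER_CUBIC)[:, :800]
cv2.imwrite("pics/topc.png",a)
```

```text
(no output)
```

View pics/topc.png

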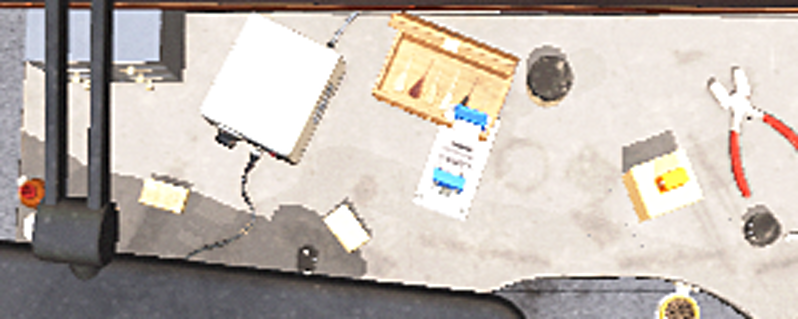

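```bash
python3 -m crank '[{"offset":[0.015,-0.03,0.02],"spin":0},{"offset":[0.03,-0.065,0.035],"spin":0},{"offset":[0.045,-0.10,0.05],"spin":0},{"offset":[0.06,-0.135,0.065],"spin":0},{"offset":[0.08,-0.17,0.08],"spin":0},{"offset":[0.1,-0.205,0.09],"spin":0},{"offset":[0.12,-0.24,0.1],"spin":0},{"offset":[0.14,-0.275,0.1],"spin":0}]' && python3 -m crank '[{"offset":[0,-0.04,0],"spin":0},{"offset":[0,-0.08,0],"spin":0},{"offset":[0,-0.12,0],"spin":0},{"offset":[0,-0.16,0],"spin":0},{"offset":[0,-0.20,0],"spin":0},{"offset":[0,-0.24,0],"spin":0},{"offset":[0,-0.28,0],"spin":0},{"offset":[0,-0.32,0],"spin":0}]' && python3 -m crank '[{"offset":[0,-0.04,0],"spin":0},{"offset":[0,-0.08,0],"spin":0},{"offset":[0,-0.12,0],"spin":0},{"offset":[0,-0.16,0],"spin":0},{"offset":[0,-0.20,0],"spin":0},{"offset":[0,-0.22,0],"spin":0},{"offset":[0,-0.22,0],"spin":0},{"offset":[0,-0.22,0],"spin":0}]'
cat > h.py <<'E'
import numpy as np,cv2
from cell import manip
def proj(p,P):
    P=np.atleast_2d(P);E=p["extrinsics"];c=P@E[:3,:3].T+E[:3,3]
    return np.c_[p["fx"]*c[:,0]/c[:,2]+p["cx"],p["fy"]*c[:,1]/c[:,2]+p["cy"]]
def back(p,uv,z):
    uv=np.atleast_2d(uv);E=p["extrinsics"];R=E[:3,:3];C=-R.T@E[:3,3]
    d=np.c_[(uv[:,0]-p["cx"])/p["fx"],(uv[:,1]-p["cy"])/p["fy"],np.ones(len(uv))]@R
    return C+d*((z-C[2])/d[:,2])[:,None]
E
python3 - <<'E'
from h import *
ps={c:manip.camera(c) for c in("side","top")}
import pickle;pickle.dump(ps,open("ps1.pkl","wb"))
for c,p in ps.items():
    for n in["jig","rest_top","jaw_edge","block_center","feeler_handle","feeler_tip","stand","flux_jar","solder_spool","loupe"]:
        print(c,n,[(np.round(d["location"]).tolist(),round(d["conf"],2)) for d in manip.search_frame(p,n)[:5]])
    for d in manip.masks_of(p,"block_center")[:4]:
        m=d["mask"].astype(np.uint8);y,x=np.nonzero(m)
        if len(x)<5: continue
        hull=cv2.convexHull(np.c_[x,y].astype(np.int32))[:,0]
        print("block mask",round(d["conf"],2),len(x),x.mean(),y.mean(),hull.tolist())
a=cv2.resize(ps["side"]["pixels"][140:400,230:400,::-1],None,fx=2.3,fy=2.3,interpolation=2)
b=cv2.resize(ps["side"]["pixels"][175:265,265:375,::-1],None,fx=3.6,fy=3.6*1.8,interpolation=2)
b=cv2.resize(ps["side"]["pixels"][175:265,265:375,::-1],(400,327),interpolation=2)
im=np.zeros((600,800,3),np.uint8);im[:a.shape[0],:a.shape[1]]=a;im[:327,400:]=b
cv2.imwrite("pics/side1.png",im)
E
```

```text
clock: 1.77
eef_pos: [386.0, 215.9, 269.8]
eef_rot: [3.139, 0.002, 2.68]
wrist_force: [0.1, 0.6, 0.1]
finger_gap: 93.5
clock: 2.43
eef_pos: [385.4, -106.1, 270.1]
eef_rot: [3.139, 0.003, 2.68]
wrist_force: [1.4, -0.7, 0.1]
finger_gap: 94.0
clock: 3.1
eef_pos: [385.1, -326.6, 269.6]
eef_rot: [3.138, 0.002, 2.679]
wrist_force: [-0.2, 0.1, -0.4]
finger_gap: 93.6
side jig [([490.0, -77.0, 31.0], 0.66)]
side rest_top [([488.0, -83.0, 37.0], 0.67), ([411.0, -447.0, 18.0], 0.66)]
side jaw_edge [([369.0, 92.0, 4.0], 0.73), ([488.0, -80.0, 59.0], 0.6)]
side block_center [([447.0, 265.0, 23.0], 0.85), ([410.0, 45.0, 22.0], 0.76)]
side feeler_handle [([460.0, -316.0, 108.0], 0.42)]
side feeler_tip [([456.0, -322.0, 107.0], 0.67)]
side stand [([455.0, -308.0, 53.0], 0.7)]
side flux_jar [([581.0, -181.0, 53.0], 0.85)]
side solder_spool []
side loupe [([368.0, 93.0, 10.0], 0.76)]
block mask 0.82 519 281.3815028901734 350.28131021194605 [[295, 347], [294, 349], [283, 363], [281, 365], [278, 365], [273, 362], [270, 360], [268, 358], [268, 352], [269, 350], [283, 336], [285, 336], [288, 337], [292, 3
[... 379 characters left out ...]
9.0, 71.0], 0.56)]
top block_center [([409.0, 38.0, 20.0], 0.66)]
top feeler_handle []
top feeler_tip []
top stand [([465.0, -301.0, 73.0], 0.58)]
top flux_jar [([584.0, -204.0, 59.0], 0.49)]
top solder_spool []
top loupe [([372.0, 89.0, 10.0], 0.52), ([581.0, -201.0, 60.0], 0.19)]
block mask 0.59 147 207.00680272108843 213.31972789115648 [[215, 216], [214, 218], [213, 219], [211, 219], [200, 216], [199, 215], [199, 212], [200, 208], [205, 208], [214, 211], [215, 212]]
block mask 0.58 184 275.16847826086956 224.97826086956522 [[283, 230], [280, 232], [278, 233], [275, 233], [272, 230], [269, 226], [267, 223], [267, 221], [268, 220], [272, 217], [276, 217], [277, 218], [280, 222], [283, 227]]
```

View pics/side1.png

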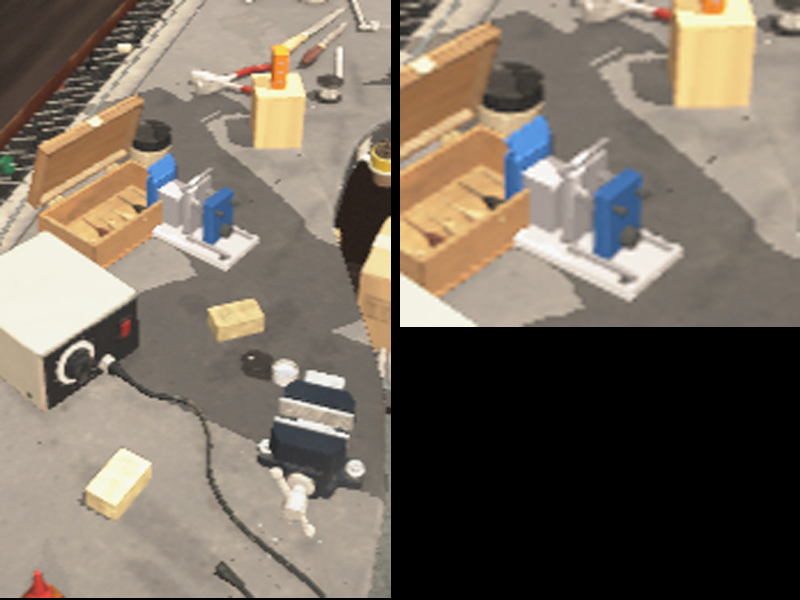

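Run:
```python
from h import *
import pickle;ps=pickle.load(open("ps1.pkl","rb"))
S,T=ps["side"],ps["top"]
print("side base z10",back(S,[(328.8,257),(342.8,243.8),(297.2,241)],10).round(0).tolist())
print("top base z10",back(T,[(301,216.3),(319.8,222),(330.3,188.9)],10).round(0).tolist())
for c,p in ps.items():
    h=cv2.cvtColor(p["pixels"],cv2.COLOR_RGB2HSV);m=((h[...,0]>100)&(h[...,0]<120)&(h[...,1]>120)&(h[...,2]>60)).astype(np.uint8)
    n,l,st,ce=cv2.connectedComponentsWithStats(m)
    print(c,[(st[i].tolist(),ce[i].round(1).tolist()) for i in range(1,n) if st[i,4]>15])
a=cv2.resize(T["pixels"][165:240,285:350,::-1],(520,600),interpolation=2)
cv2.imwrite("pics/top1.png",a)
```

```text
side base z10 [[441.0, -34.0, 10.0], [421.0, -96.0, 10.0], [535.0, -70.0, 10.0]]
top base z10 [[442.0, -44.0, 10.0], [424.0, -104.0, 10.0], [531.0, -138.0, 10.0]]
side [([624, 11, 10, 21, 49], [627.8, 22.2]), ([294, 207, 12, 23, 149], [299.0, 216.6]), ([319, 222, 12, 24, 188], [323.9, 232.7])]
top [([438, 0, 39, 18, 529], [455.8, 7.7]), ([316, 179, 12, 10, 45], [321.6, 183.6]), ([308, 203, 12, 10, 62], [313.4, 207.2])]
```

View pics/top1.png

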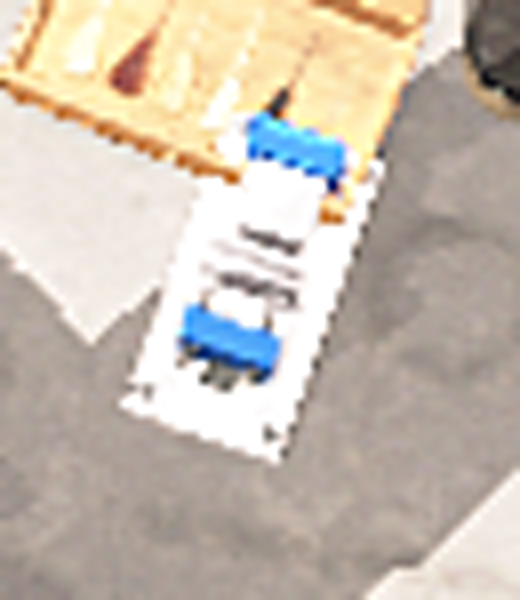

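```bash
cat >> h.py <<'E'
from scipy.optimize import minimize
def sil(p,P,s=8):
    q=cv2.convexHull(np.round((proj(p,P)+.5)*s).astype(np.int32))
    m=np.zeros((400*s//2,640*s//2),np.uint8);cv2.fillConvexPoly(m,q//2,1)
    return cv2.resize(m.astype(np.float32),(640,400),interpolation=cv2.INTER_AREA)
def box(x,y,yaw,d,z0=0):
    c,s=np.cos(yaw),np.sin(yaw)
    return np.array([[x+c*a*d[0]/2-s*b*d[1]/2,y+s*a*d[0]/2+c*b*d[1]/2,z0+k*d[2]] for a in(-1,1) for b in(-1,1) for k in(0,1)])
def fitbox(pm,d,x0,z0=0):
    best=None
    def f(v):
        e=0
        for p,m in pm:
            r=sil(p,box(v[0],v[1],v[2]/30,d,z0));e+=1-np.minimum(r,m).sum()/np.maximum(r,m).sum()
        return e/len(pm)
    for yw in np.arange(0,180,30):
        r=minimize(f,[x0[0],x0[1],np.radians(yw)*30],method="Nelder-Mead",options=dict(initial_simplex=[[x0[0]+a,x0[1]+b,np.radians(yw)*30+c] for a,b,c in((0,0,0),(6,0,0),(0,6,0),(0,0,8))],xatol=.1,fatol=1e-4))
        if best is None or r.fun<best.fun: best=r
    return best.x[:2].round(1),np.degrees(best.x[2]/30).round(1),round(best.fun,3)
E
python3 - <<'E'
from h import *
ps={c:manip.camera(c) for c in("side","top")}
L={}
for c,p in ps.items():
    L[c]=[d["mask"].astype(np.float32) for d in manip.masks_of(p,"block_center") if d["conf"]>.4]
    for d in manip.masks_of(p,"stand")[:2]: 
        y,x=np.nonzero(d["mask"]);print(c,"stand",d["conf"],len(x),x.mean(),y.mean());L.setdefault(c+"s",d["mask"].astype(np.float32))
def pick(c,uv):
    return [m for m in L[c] if np.hypot(*(np.argwhere(m).mean(0)[::-1]-uv))<12]
for nm,us,ut,x0 in(("left",(281,350),(207,213),(447,260)),("right",(333,279),(275,225),(410,40))):
    a=pick("side",us);b=pick("top",ut)
    pm=[(ps["side"],m) for m in a[:1]]+[(ps["top"],m) for m in b[:1]]
    for q in pm:print(nm,fitbox([q],(30,50,20),x0))
    if len(pm)==2:print(nm,"both",fitbox(pm,(30,50,20),x0))
E
```

```text
side stand 0.61 703 350.5931721194879 188.44807965860596
top stand 0.59 76 384.2631578947368 207.1315789473684
left (array([450.9, 256.4]), np.float64(165.0), np.float64(0.087))
left (array([450.7, 256.5]), np.float64(-16.3), np.float64(0.119))
left both (array([450.9, 256.5]), np.float64(165.6), np.float64(0.105))
right (array([411.6,  36.9]), np.float64(125.7), np.float64(0.074))
right (array([411.7,  37.2]), np.float64(129.1), np.float64(0.249))
right both (array([412.2,  36.4]), np.float64(125.7), np.float64(0.167))
```

Run:
```python
from h import *
import pickle;ps=pickle.load(open("ps1.pkl","rb"))
S,T=ps["side"],ps["top"]
from scipy.optimize import least_squares
def W(v,P):
    P=np.atleast_2d(np.array(P,float));c,s=np.cos(v[2]),np.sin(v[2])
    return np.c_[v[0]+c*P[:,0]-s*P[:,1],v[1]+s*P[:,0]+c*P[:,1],P[:,2]]
def res(v):
    r=[(proj(T,W(v,[(-65,32,10),(-65,-32,10),(65,-32,10)]))-[(299.8,214.9),(319.6,222.1),(332.7,184.6)]).ravel(),
       (proj(S,W(v,[(-65,32,0),(-65,-32,5)]))-[(328.4,256.6),(342.5,243.4)]).ravel()]
    return np.concatenate(r)
s=least_squares(res,[490,-90,-.3]);v=s.x;print(v[:2],np.degrees(v[2]),s.fun.round(1))
print("blue top z80:",back(T,[(321.6,183.6),(313.4,207.2)],80).round(1).tolist())
np.save("jig.npy",v)
out=[]
for p,(x0,y0,w,h) in((S,(280,190,80,80)),(T,(285,170,65,65))):
    k=int(400/w*1); im=cv2.resize(p["pixels"][y0:y0+h,x0:x0+w,::-1],None,fx=k,fy=k,interpolation=2)
    def dr(P,col):
        q=((proj(p,W(v,P))-[x0,y0]+.5)*k-.5).round().astype(np.int32);cv2.polylines(im,[q],True,col,1)
    for z in(0,10):dr([(-65,-32,z),(65,-32,z),(65,32,z),(-65,32,z)],(0,0,255))
    dr([(3,-15,52),(30,-15,52),(30,15,52),(3,15,52)],(0,255,0))
    dr([(30,-20,52),(30,-20,64),(38,-20,80),(38,20,80),(30,20,64),(30,20,52)],(255,0,255))
    dr([(-7,-20,52),(-7,-20,72),(-15,-20,84),(-15,20,84),(-7,20,72),(-7,20,52)],(0,255,255))
    out.append(cv2.copyMakeBorder(im,0,400-im.shape[0],0,400-im.shape[1],cv2.BORDER_CONSTANT))
cv2.imwrite("pics/ov1.png",np.hstack(out))
print(manip.read_state()["joints"])
```

```text
[495.46916709 -94.85144261] -19.385355958638048 [ 0.9  0.4 -0.1 -0.1  0.2 -0.3 -0.3  1.   0.   0.1]
blue top z80: [[535.5, -108.5, 80.0], [462.5, -83.7, 80.0]]
[-0.7769418   0.13690046  1.48321245  0.003563    1.51946816 -1.88651318]
```

View pics/ov1.png

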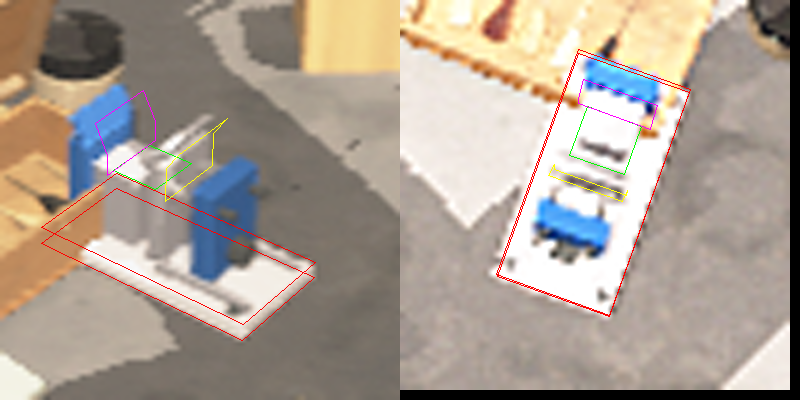

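Run:
```python
from h import *
import pickle;ps=pickle.load(open("ps1.pkl","rb"))
S,T=ps["side"],ps["top"]
v0=np.load("jig.npy")
def W(v,P):
    P=np.atleast_2d(np.array(P,float));c,s=np.cos(v[2]),np.sin(v[2])
    return np.c_[v[0]+c*P[:,0]-s*P[:,1],v[1]+s*P[:,0]+c*P[:,1],P[:,2]]
yaw=np.radians(-19);v=[v0[0]+9.5*np.cos(yaw),v0[1]+9.5*np.sin(yaw),yaw];print(v)
out=[]
for p,(x0,y0,w,h) in((S,(290,200,50,60)),(T,(300,172,40,60))):
    k=10 if 0 else 8; im=cv2.resize(p["pixels"][y0:y0+h,x0:x0+w,::-1],None,fx=k,fy=k,interpolation=2)
    raw=im.copy()
    def dr(P,col):
        q=((proj(p,W(v,P))-[x0,y0]+.5)*k-.5).round().astype(np.int32);cv2.polylines(im,[q],True,col,1)
    dr([(-74.5,-32,10),(55.5,-32,10),(55.5,32,10),(-74.5,32,10)],(0,0,255))
    dr([(3,-15,52),(30,-15,52),(30,15,52),(3,15,52)],(0,255,0))
    dr([(3,15,52),(3,15,10)],(0,255,0));dr([(30,15,52),(30,15,10)],(0,255,0))
    dr([(30,-20,52),(30,-20,64),(38,-20,80),(38,20,80),(30,20,64),(30,20,52)],(255,0,255))
    dr([(-7,-20,52),(-7,-20,72),(-15,-20,84),(-15,20,84),(-7,20,72),(-7,20,52)],(0,255,255))
    out.append(im)
cv2.imwrite("pics/ov2.png",np.hstack(out))
pm={}
for c in("side","top"):
    p=manip.camera(c)
    for n,d,z0 in(("stand",(60,64,76),0),("feeler_handle",(18,28,50),76)):
        for r in manip.masks_of(p,n)[:2]:
            m=r["mask"].astype(np.float32);print(c,n,r["conf"],m.sum(),np.argwhere(m).mean(0)[::-1],fitbox([(p,m)],d,(462,-323),z0))
    h=cv2.cvtColor(p["pixels"],cv2.COLOR_RGB2HSV);o=((h[...,0]>8)&(h[...,0]<28)&(h[...,1]>200)&(h[...,2]>150)).astype(np.uint8)
    n,l,st,ce=cv2.connectedComponentsWithStats(o)
    for i in range(1,n):
        if st[i,4]>15: print("orange",c,st[i],ce[i],fitbox([(p,(l==i).astype(np.float32))],(18,28,50),(462,-323),76) if st[i,4]<400 else"")
```

```text
[np.float64(504.45159355955803), np.float64(-97.9443400804254), np.float64(-0.33161255787892263)]
side stand 0.69 672.0 [350.27083333 188.50297619] (array([ 460.7, -336.1]), np.float64(20.3), np.float64(0.1))
side stand 0.26 107.0 [373.19626168 177.97196262] (array([ 462., -323.]), np.float64(0.0), np.float64(1.0))
side feeler_handle 0.64 138.0 [351.63043478 167.57246377] (array([ 462.8, -345.2]), np.float64(21.3), np.float64(0.134))
orange side [348 164   7  15  38] [349.92105263 170.5       ] (array([ 463.1, -335.8]), np.float64(192.1), np.float64(0.7))
orange top [155 208   6   7  19] [158.63157895 210.31578947] (array([ 462., -323.]), np.float64(0.0), np.float64(1.0))
```

View pics/ov2.png

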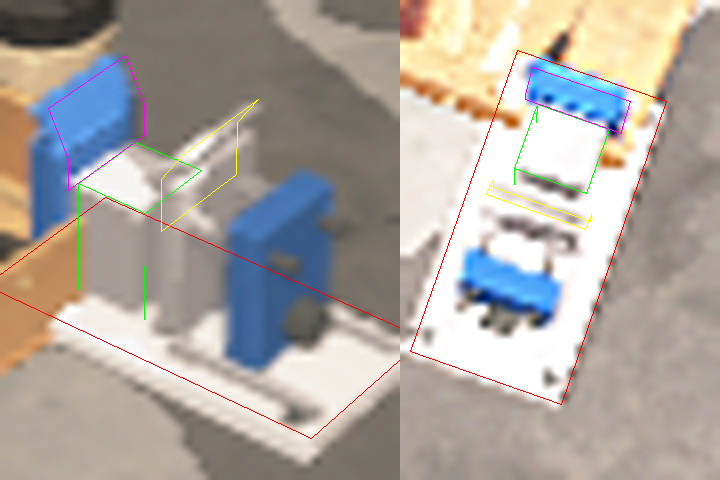

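```bash
python3 -m crank '[{"offset":[0.004,-0.0,0],"spin":0},{"offset":[0.008,0.04,-0.01],"spin":0},{"offset":[0.012,0.08,-0.01],"spin":0},{"offset":[0.016,0.12,-0.01],"spin":0},{"offset":[0.02,0.16,-0.01],"spin":0},{"offset":[0.024,0.20,-0.01],"spin":0},{"offset":[0.028,0.24,-0.01],"spin":0},{"offset":[0.032,0.28,-0.01],"spin":0}]' - 40 && python3 -m crank '[{"offset":[0.004,0.04,0],"spin":2},{"offset":[0.008,0.08,-0.01],"spin":4},{"offset":[0.012,0.12,-0.02],"spin":6},{"offset":[0.016,0.16,-0.03],"spin":8},{"offset":[0.02,0.20,-0.04],"spin":10},{"offset":[0.026,0.24,-0.05],"spin":11.5},{"offset":[0.03,0.28,-0.06],"spin":11.5},{"offset":[0.034,0.304,-0.07],"spin":11.5}]'
```

```text
clock: 5.57
eef_pos: [417.3, -44.1, 260.4]
eef_rot: [3.139, 0.004, 2.68]
wrist_force: [0.4, 0.1, 0.7]
finger_gap: 93.9
clock: 6.23
eef_pos: [451.0, 263.5, 189.7]
eef_rot: [3.138, 0.004, 2.883]
wrist_force: [-0.1, -0.4, 0.2]
finger_gap: 94.1
```

```bash
python3 -m crank '[{"offset":[0,-0.007,-0.035],"spin":0},{"offset":[0,-0.007,-0.07],"spin":0},{"offset":[0,-0.007,-0.1],"spin":0},{"offset":[0,-0.007,-0.13],"spin":0},{"offset":[0,-0.007,-0.155],"spin":0},{"offset":[0,-0.007,-0.175],"spin":0},{"offset":[0,-0.007,-0.184],"spin":0},{"offset":[0,-0.007,-0.184],"spin":0}]' && python3 -m crank '[{"offset":[0,0,0],"spin":0},{"offset":[0,0,0],"spin":0},{"offset":[0,0,0],"spin":0},{"offset":[0,0,0],"spin":0},{"offset":[0,0,0],"spin":0},{"offset":[0,0,0],"spin":0},{"offset":[0,0,0],"spin":0},{"offset":[0,0,0],"spin":0}]' 0 40
```

```text
clock: 6.9
eef_pos: [450.1, 256.2, 4.0]
eef_rot: [3.14, 0.001, 2.883]
wrist_force: [-0.0, -0.1, -0.5]
finger_gap: 93.8
clock: 7.57
eef_pos: [450.1, 256.3, 4.1]
eef_rot: [3.14, 0.001, 2.883]
wrist_force: [0.3, -0.6, -0.6]
finger_gap: 44.0
```

```bash
python3 -m crank '[{"offset":[0,0,0],"spin":0},{"offset":[0,0,0],"spin":0},{"offset":[0,0,0],"spin":0},{"offset":[0,0,0],"spin":0},{"offset":[0,0,0],"spin":0},{"offset":[0,0,0],"spin":0},{"offset":[0,0,0],"spin":0},{"offset":[0,0,0],"spin":0}]'
python3 - <<'E'
from h import *
p=manip.camera("side");cv2.imwrite("pics/g1.png",cv2.resize(p["pixels"][250:400,200:400,::-1],None,fx=3,fy=3))
E
```

```text
clock: 8.23
eef_pos: [450.1, 256.3, 4.1]
eef_rot: [3.14, 0.001, 2.883]
wrist_force: [0.9, -0.0, -1.3]
finger_gap: 0.5
```

View pics/g1.png

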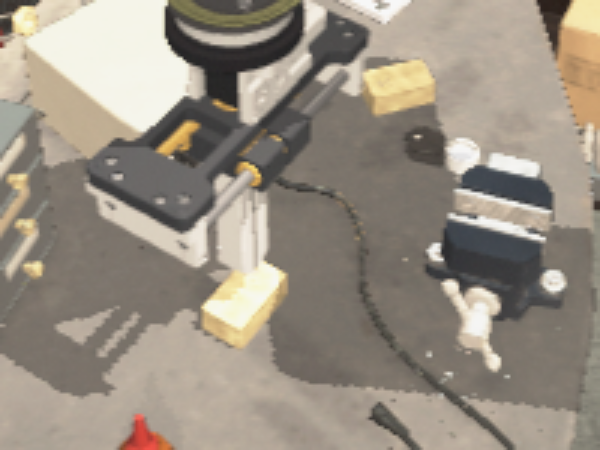

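Run:
```python
from h import *
p=manip.camera("side");t=manip.camera("top")
for n,q in(("s",p),("t",t)):print(n,proj(q,[(450,256,4),(450,256,100),(447,265,20),(450.9,256.5,20),(450.9,256.5,0)]).round(1).tolist())
for n,q in(("side",p),("top",t)):
    for d in manip.masks_of(q,"block_center"):
        m=d["mask"].astype(np.float32);print(n,round(d["conf"],2),m.sum(),np.argwhere(m).mean(0)[::-1].round(1),fitbox([(q,m)],(30,50,20),(448,260)) if d["conf"]>.4 else "")
    print(np.round(q["extrinsics"]@[0,0,0,1],0), q["fx"],q["fy"])
```

```text
s [[281.9, 351.5], [280.6, 315.5], [281.4, 350.0], [281.2, 345.9], [281.4, 352.9]]
t [[207.5, 213.4], [199.4, 209.9], [203.3, 213.8], [206.0, 212.6], [207.6, 213.3]]
side 0.8 477.0 [281. 351.] (array([450.6, 256.7]), np.float64(166.7), np.float64(0.156))
[437. 232. 886.   1.] 415.1530397674395 415.1530397674395
top 0.57 128.0 [275.2 225.5] (array([448., 260.]), np.float64(0.0), np.float64(1.0))
[-1.040e+02  4.730e+02  1.285e+03  1.000e+00] 416.2468354923539 416.2468354923539
```

Run:
```python
from h import *
s=manip.read_state();print({k:np.round(v,3).tolist() for k,v in s.items()})
p=manip.camera("side");t=manip.camera("top")
a=cv2.resize(p["pixels"][300:375,245:320,::-1],(600,600),interpolation=cv2.INTER_NEAREST)
b=cv2.resize(t["pixels"][195:235,190:230,::-1],(200,200),interpolation=cv2.INTER_NEAREST)
im=np.zeros((600,800,3),np.uint8);im[:,:600]=a;im[:200,600:]=b
q=((proj(p,[(450,256,4)])[0]-[245,300]+.5)*8).astype(int);cv2.drawMarker(im,tuple(int(i) for i in q),(0,0,255))
cv2.imwrite("pics/g2.png",im)
```

```text
{'clock': 8.483, 'joints': [0.447, 0.429, 1.765, 0.0, 0.946, -0.865], 'qd': [0.0, 0.001, -0.001, 0.003, 0.0, 0.002], 'effort': [-0.0, -53.426, -28.25, 0.03, 0.062, 0.0], 'eef_pos': [450.141, 256.249, 4.129], 'eef_rot': [3.14, 0.001, 2.883], 'wrist_force': [-0.527, 0.238, 0.202], 'moment': [0.044, -0.039, 0.027], 'finger_gap': 0.757}
```

View pics/g2.png

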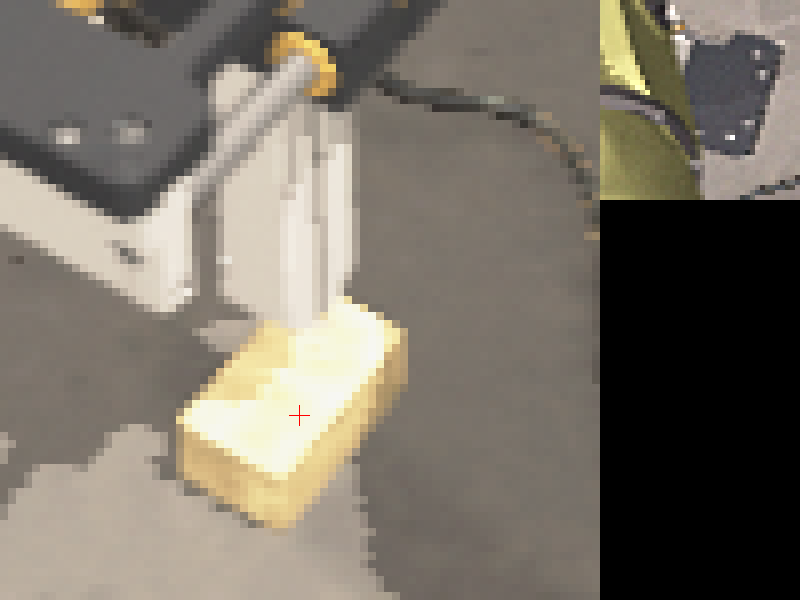

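Run:
```python
from h import *
print(manip.hold_point_z,[a for a in dir(manip) if a[0]!="_"])
p=manip.camera("side");t=manip.camera("top")
for dz in(0,25):
  for z in(101,140):
    P=[]
    for a in(88.5,-88.5):
      for b in(37.5,-37.5):
        th=np.radians(75.2);P.append((450+a*np.cos(th)+b*np.sin(th),256+a*np.sin(th)-b*np.cos(th),z+dz))
    print(dz,z,"side8x",((proj(p,P)-[245,300])*8).round().tolist(),"top",((proj(t,P)-[190,195])*5+[600,0]).round(0).tolist())
```

```text
18.8 ['Unreachable', 'camera', 'hold_point_z', 'masks_of', 'read_state', 'search_frame', 'sign_off']
0 101 side8x [[-118.0, 318.0], [171.0, 486.0], [375.0, -172.0], [638.0, -52.0]] top [[523.0, -24.0], [485.0, 96.0], [807.0, 53.0], [771.0, 174.0]]
0 140 side8x [[-136.0, 187.0], [161.0, 353.0], [373.0, -295.0], [643.0, -178.0]] top [[501.0, -35.0], [461.0, 89.0], [794.0, 44.0], [757.0, 169.0]]
25 101 side8x [[-130.0, 235.0], [165.0, 402.0], [374.0, -250.0], [641.0, -132.0]] top [[509.0, -31.0], [470.0, 92.0], [799.0, 47.0], [762.0, 171.0]]
25 140 side8x [[-148.0, 98.0], [155.0, 263.0], [372.0, -377.0], [646.0, -262.0]] top [[486.0, -42.0], [445.0, 84.0], [785.0, 38.0], [747.0, 166.0]]
```

```bash
python3 -m crank '[{"offset":[0,0,0],"spin":0},{"offset":[0,0,0],"spin":0},{"offset":[0,0,0],"spin":0},{"offset":[0,0,0],"spin":0},{"offset":[0,0,0],"spin":0},{"offset":[0,0,0],"spin":0},{"offset":[0,0,0],"spin":0},{"offset":[0,0,0],"spin":0}]' 1; python3 -m crank '[{"offset":[0,0,0],"spin":0},{"offset":[0,0,0],"spin":0},{"offset":[0,0,0],"spin":0},{"offset":[0,0,0],"spin":0},{"offset":[0,0,-0.001],"spin":0},{"offset":[0,0,-0.002],"spin":0},{"offset":[0,0,-0.003],"spin":0},{"offset":[0,0,-0.005],"spin":0}]'
```

```text
clock: 9.35
eef_pos: [450.1, 256.3, 4.1]
eef_rot: [3.14, 0.001, 2.883]
wrist_force: [0.5, -0.0, -0.4]
finger_gap: 50.5
clock: 10.02
eef_pos: [450.2, 256.3, -0.9]
eef_rot: [3.14, 0.001, 2.883]
wrist_force: [0.3, 0.5, -0.1]
finger_gap: 93.5
```

```bash
python3 -m crank '[{"offset":[0,0,-0.001],"spin":0},{"offset":[0,0,-0.002],"spin":0},{"offset":[0,0,-0.003],"spin":0},{"offset":[0,0,-0.004],"spin":0},{"offset":[0,0,-0.005],"spin":0},{"offset":[0,0,-0.006],"spin":0},{"offset":[0,0,-0.006],"spin":0},{"offset":[0,0,-0.006],"spin":0}]'
python3 - <<'E'
from h import *
p=manip.camera("side")
a=cv2.resize(p["pixels"][300:375,230:330,::-1],(800,600),interpolation=cv2.INTER_NEAREST)
cv2.imwrite("pics/g3.png",a)
E
```

```text
clock: 10.68
eef_pos: [450.2, 256.3, -7.0]
eef_rot: [3.14, 0.001, 2.883]
wrist_force: [-0.0, 0.5, -0.3]
finger_gap: 93.8
```

View pics/g3.png

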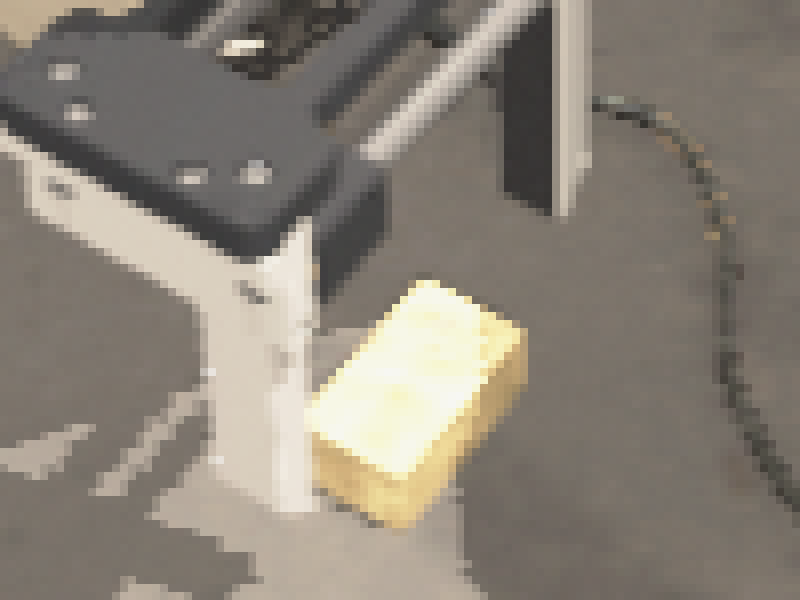

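```bash
python3 -m crank '[{"offset":[0,0,-0.002],"spin":0},{"offset":[0,0,-0.004],"spin":0},{"offset":[0,0,-0.006],"spin":0},{"offset":[0,0,-0.008],"spin":0},{"offset":[0,0,-0.01],"spin":0},{"offset":[0,0,-0.012],"spin":0},{"offset":[0,0,-0.014],"spin":0},{"offset":[0,0,-0.014],"spin":0}]'
python3 - <<'E'
from h import *
p=manip.camera("side");t=manip.camera("top")
print(p["extrinsics"].round(4).tolist(),t["extrinsics"].round(4).tolist())
a=cv2.resize(p["pixels"][300:375,230:330,::-1],(800,600),interpolation=cv2.INTER_NEAREST)
cv2.imwrite("pics/g4.png",a)
# finger tip lower ends: bright white-grey columns near left finger
g=p["pixels"].astype(int);
for u in(264,265,266,267,268):print(u,g[350:375,u].sum(1).tolist())
E
```

```text
clock: 11.4
eef_pos: [450.0, 256.2, -21.4]
eef_rot: [3.14, 0.001, 2.883]
wrist_force: [-0.2, -0.2, 0.6]
finger_gap: 93.8
[[-0.9555, -0.2943, 0.0209, 436.982], [-0.1726, 0.5, -0.8487, 232.0597], [0.2393, -0.8145, -0.5285, 886.0219], [0.0, 0.0, 0.0, 1.0]] [[0.0033, -0.9999, 0.015, -104.2196], [-0.9918, -0.0052, -0.1279, 473.4534], [0.128, -0.0145, -0.9917, 1285.4492], [0.0, 0.0, 0.0, 1.0]]
264 [616, 620, 585, 573, 639, 656, 665, 665, 665, 651, 646, 631, 639, 633, 624, 611, 608, 607, 599, 532, 428, 429, 344, 342, 459]
265 [545, 537, 613, 603, 684, 693, 701, 702, 701, 686, 685, 667, 676, 669, 660, 637, 632, 650, 651, 596, 518, 522, 351, 420, 426]
266 [622, 615, 683, 686, 686, 683, 685, 685, 685, 684, 685, 682, 683, 684, 683, 672, 674, 693, 689, 638, 524, 521, 435, 511, 519]
267 [687, 685, 685, 684, 683, 684, 684, 684, 684, 684, 683, 684, 686, 683, 683, 683, 684, 681, 681, 621, 529, 522, 523, 517, 520]
268 [665, 715, 704, 691, 642, 647, 654, 656, 660, 660, 663, 662, 672, 673, 682, 682, 683, 681, 681, 605, 526, 526, 521, 517, 519]
```

```bash
python3 - <<'E'
from h import *
p=manip.camera("side");th=np.radians(75.2)
for z in(-21.4,-10,0,5,10):
    P=[(450+a*np.cos(th)+b*np.sin(th),256.2+a*np.sin(th)-b*np.cos(th),z) for a in(47,59) for b in(-8,8)]
    print(z,proj(p,P).round(1).tolist())
E
python3 -m crank '[{"offset":[0,0,0],"spin":0},{"offset":[0,0,0],"spin":0},{"offset":[0,0,0],"spin":0},{"offset":[0,0,0],"spin":0},{"offset":[0,0,0],"spin":0},{"offset":[0,0,0],"spin":0},{"offset":[0,0,0],"spin":0},{"offset":[0,0,0],"spin":0}]' 0 40
```

```text
-21.4 [[270.6, 380.6], [263.6, 376.5], [266.5, 385.6], [259.5, 381.3]]
-10 [[270.3, 376.7], [263.3, 372.5], [266.2, 381.7], [259.2, 377.4]]
0 [[270.1, 373.2], [263.1, 369.1], [266.0, 378.2], [258.9, 373.9]]
5 [[270.0, 371.5], [262.9, 367.3], [265.8, 376.4], [258.7, 372.2]]
10 [[269.9, 369.7], [262.8, 365.5], [265.7, 374.7], [258.6, 370.4]]
clock: 12.22
eef_pos: [450.3, 256.4, -20.8]
eef_rot: [3.14, 0.002, 2.883]
wrist_force: [1.3, 0.3, -0.1]
finger_gap: 48.9
```

```bash
python3 -m crank '[{"offset":[0,0,0],"spin":0},{"offset":[0,0,0],"spin":0},{"offset":[0,0,0],"spin":0},{"offset":[0,0,0.0],"spin":0},{"offset":[0,0,0.0],"spin":0},{"offset":[0,0,0.0],"spin":0},{"offset":[0,0,0.00],"spin":0},{"offset":[0,0,0.0],"spin":0}]'
```

```text
clock: 12.88
eef_pos: [450.3, 256.4, -20.8]
eef_rot: [3.14, 0.002, 2.883]
wrist_force: [0.1, -0.0, -0.1]
finger_gap: 48.9
```

```bash
python3 -m crank '[{"offset":[0,0,0.02],"spin":0},{"offset":[0,0,0.05],"spin":0},{"offset":[0,0,0.085],"spin":0},{"offset":[0,-0.01,0.12],"spin":0},{"offset":[0.005,-0.04,0.13],"spin":-1},{"offset":[0.012,-0.075,0.13],"spin":-2},{"offset":[0.019,-0.11,0.13],"spin":-3},{"offset":[0.026,-0.145,0.13],"spin":-4}]' && python3 -m crank '[{"offset":[0.006,-0.03,0],"spin":0},{"offset":[0.012,-0.06,0],"spin":0},{"offset":[0.018,-0.09,0],"spin":0},{"offset":[0.024,-0.12,0],"spin":0},{"offset":[0.03,-0.15,0],"spin":0},{"offset":[0.034,-0.18,0],"spin":0},{"offset":[0.037,-0.2,0],"spin":0},{"offset":[0.038,-0.212,0],"spin":0}]'
python3 - <<'E'
from h import *
p=manip.camera("side");t=manip.camera("top")
s=manip.read_state();print(s["eef_pos"],s["eef_rot"],s["finger_gap"])
for n,q in(("side",p),("top",t)):
    for d in manip.masks_of(q,"block_center"):
        m=d["mask"].astype(np.float32);print(n,round(d["conf"],2),m.sum(),np.argwhere(m).mean(0)[::-1].round(1))
        if d["conf"]>.3:
            for z in(120,130,140):print(z,fitbox([(q,m)],(30,50,20),(514,-100),z))
    print(proj(q,[(515,-101,140)]))
    for n2 in("jaw_edge","rest_top","feeler_handle","block_center"):print(n2,[(np.round(d["location"]).tolist(),round(d["conf"],2)) for d in manip.search_frame(q,n2)[:3]])
cv2.imwrite("pics/h1s.png",p["pixels"][:,:,::-1])
E
```

```text
clock: 13.55
eef_pos: [476.1, 109.9, 109.3]
eef_rot: [3.14, 0.002, 2.813]
wrist_force: [0.9, 0.5, -1.5]
finger_gap: 48.7
clock: 14.22
eef_pos: [514.0, -104.2, 108.9]
eef_rot: [3.14, 0.001, 2.811]
wrist_force: [0.9, -0.4, -1.7]
finger_gap: 48.8
[ 513.86560797 -103.2816072   108.90258003] [3.13998886e+00 9.86175050e-04 2.81073760e+00] 48.58867381550697
side 0.87 330.0 [332.2 278.5]
120 (array([ 514., -100.]), np.float64(0.0), np.float64(1.0))
130 (array([ 514., -100.]), np.float64(0.0), np.float64(1.0))
140 (array([ 514., -100.]), np.float64(0.0), np.float64(1.0))
side 0.65 1313.0 [315.5 233.3]
120 (array([447.4,  53.9]), np.float64(-220.4), np.float64(0.68))
130 (array([ 514., -100.]), np.float64(0.0), np.float64(1.0))
140 (array([ 514., -100.]), np.float64(0.0), np.float64(1.0))
side 0.59 192.0 [312.1 191.6]
120 (array([ 514.1, -125.7]), np.float64(183.6), np.float64(0.255))
130 (array([ 507.9, -108.1]), np.float64(186.4), np.float64(0.274))
140 (array([503.9, -91.4]), np.float64(3.9), np.float64(0.293))
[[308.94609434 192.87980192]]
jaw_edge [([487.0, -81.0, 60.0], 0.61)]
rest_top [([489.0, -82.0, 34.0], 0.78)]
feeler_handle [([456.0, -316.0, 107.0], 0.7)]
block_center [([510.0, -97.0, 148.0], 0.8), ([407.0, 44.0, 20.0], 0.53)]
top 0.48 40.0 [271.9 221.4]
120 (array([ 514., -100.]), np.float64(0.0), np.float64(1.0))
130 (array([ 514., -100.]), np.float64(0.0), np.float64(1.0))
140 (array([ 514., -100.]), np.float64(0.0), np.float64(1.0))
[[319.43913267 186.81083761]]
jaw_edge []
rest_top []
feeler_handle []
block_center [([420.0, 49.0, 21.0], 0.63)]
```

Run:
```python
from h import *
p=manip.camera("side")
x0,y0,k=275,170,8
im=cv2.resize(p["pixels"][y0:y0+75,x0:x0+100,::-1],None,fx=k,fy=k,interpolation=cv2.INTER_NEAREST)
def dr(P,col):
    q=((proj(p,P)-[x0,y0]+.5)*k).round().astype(np.int32);
    for i in q: cv2.circle(im,tuple(int(a) for a in i),2,col,-1)
dr(box(514.5,-103.2,np.radians(-19),(30,50,20),130),(0,0,255))
cv2.imwrite("pics/h1.png",im)
```

```text
(no output)
```

View pics/h1.png

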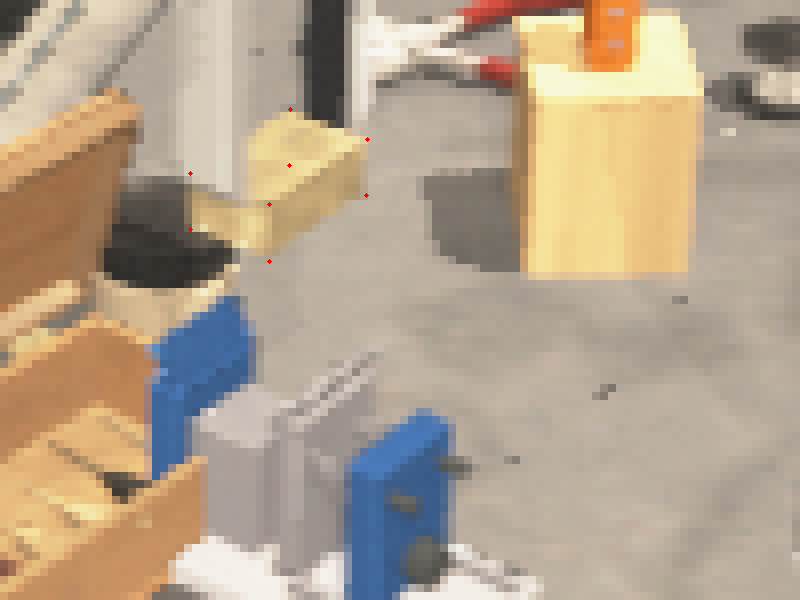

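Run:
```python
from h import *
p=manip.camera("side");c,s=np.cos(np.radians(-19)),np.sin(np.radians(-19))
def W(P,o=(504.4,-97.9)):
    P=np.array(P,float);return np.c_[o[0]+c*P[:,0]-s*P[:,1],o[1]+s*P[:,0]+c*P[:,1],P[:,2]]
x0,y0,k=275,170,8
P=[(3,15,52),(30,15,52),(3,-15,52),(3,15,10),(38,20,80),(38,-20,80),(30,20,64),(30,-20,64),(-7.2,20,72),(-7.2,-20,72),(-15.2,20,84),(-15.2,-20,84)]
for q,r in zip(P,((proj(p,W(P))-[x0,y0]+.5)*k).round()):print(q,r)
uv=[(258,442),(197,415),(150,345),(238,298)]
for a,z in zip(uv,(52,52,80,80)):
    w=back(p,[(a[0]/k-.5+x0,a[1]/k-.5+y0)],z)[0];d=w[:2]-[504.4,-97.9];print(a,w.round(1),"jig",(c*d[0]+s*d[1]).round(1),(-s*d[0]+c*d[1]).round(1))
```

```text
(3, 15, 52) [266. 453.]
(30, 15, 52) [198. 424.]
(3, -15, 52) [322. 411.]
(3, 15, 10) [265. 560.]
(38, 20, 80) [168. 349.]
(38, -20, 80) [246. 295.]
(30, 20, 64) [189. 399.]
(30, -20, 64) [265. 345.]
(-7.2, 20, 72) [282. 419.]
(-7.2, -20, 72) [358. 363.]
(-15.2, 20, 84) [304. 396.]
(-15.2, -20, 84) [379. 340.]
(258, 442) [516.3 -89.8  52. ] jig 8.7 11.5
(197, 415) [539.7 -97.9  52. ] jig 33.4 11.5
(150, 345) [553.1 -91.5  80. ] jig 43.9 21.9
(238, 298) [ 535.7 -126.8   80. ] jig 39.0 -17.1
```

```bash
python3 -m crank '[{"offset":[0.0017,0.0012,-0.01],"spin":0},{"offset":[0.0017,0.0012,-0.02],"spin":0},{"offset":[0.0017,0.0012,-0.03],"spin":0},{"offset":[0.0017,0.0012,-0.04],"spin":0},{"offset":[0.0017,0.0012,-0.045],"spin":0},{"offset":[0.0017,0.0012,-0.05],"spin":0},{"offset":[0.0017,0.0012,-0.055],"spin":0},{"offset":[0.0017,0.0012,-0.06],"spin":0}]' && python3 -m crank '[{"offset":[0,0,-0.001],"spin":0},{"offset":[0,0,-0.002],"spin":0},{"offset":[0,0,-0.004],"spin":0},{"offset":[0,0,-0.006],"spin":0},{"offset":[0,0,-0.008],"spin":0},{"offset":[0,0,-0.010],"spin":0},{"offset":[0,0,-0.012],"spin":0},{"offset":[0,0,-0.012],"spin":0}]'
```

```text
clock: 15.58
eef_pos: [515.9, -100.8, 49.0]
eef_rot: [3.14, 0.002, 2.813]
wrist_force: [0.6, 0.3, -2.4]
finger_gap: 48.8
clock: 16.25
eef_pos: [515.8, -100.7, 36.5]
eef_rot: [3.14, 0.001, 2.813]
wrist_force: [-0.2, -0.6, -2.3]
finger_gap: 48.8
```

```bash
python3 -m crank '[{"offset":[0,0,-0.001],"spin":0},{"offset":[0,0,-0.002],"spin":0},{"offset":[0,0,-0.0035],"spin":0},{"offset":[0,0,-0.0035],"spin":0},{"offset":[0.0007,-0.0002,-0.0035],"spin":0},{"offset":[0.0014,-0.0005,-0.0035],"spin":0},{"offset":[0.0021,-0.0007,-0.0035],"spin":0},{"offset":[0.0028,-0.001,-0.0035],"spin":0}]' && python3 -m crank '[{"offset":[0.0003,-0.0001,0],"spin":0},{"offset":[0.0006,-0.0002,0],"spin":0},{"offset":[0.0009,-0.0003,0],"spin":0},{"offset":[0.0012,-0.0004,0],"spin":0},{"offset":[0.0014,-0.0005,0],"spin":0},{"offset":[0.0014,-0.0005,0],"spin":0},{"offset":[0.0014,-0.0005,0],"spin":0},{"offset":[0.0014,-0.0005,0],"spin":0}]'
```

```text
clock: 16.92
eef_pos: [518.7, -101.8, 33.1]
eef_rot: [3.14, 0.002, 2.813]
wrist_force: [-0.5, -0.5, -1.8]
finger_gap: 49.0
clock: 17.58
eef_pos: [520.0, -102.3, 33.1]
eef_rot: [3.14, 0.002, 2.813]
wrist_force: [-0.5, 0.8, -2.9]
finger_gap: 48.8
```

Not touching yet; keep advancing in small steps.

```bash
python3 -m crank '[{"offset":[0.0003,-0.0001,0],"spin":0},{"offset":[0.0006,-0.0002,0],"spin":0},{"offset":[0.0009,-0.0003,0],"spin":0},{"offset":[0.0012,-0.0004,0],"spin":0},{"offset":[0.0015,-0.0005,0],"spin":0},{"offset":[0.0019,-0.0006,0],"spin":0},{"offset":[0.0019,-0.0006,0],"spin":0},{"offset":[0.0019,-0.0006,0],"spin":0}]';  python3 -c "
from cell import manip;s=manip.read_state();print(s['wrist_force'],s['moment'])"
```

```text
clock: 18.25
eef_pos: [520.8, -102.5, 33.0]
eef_rot: [3.14, -0.001, 2.813]
wrist_force: [-10.0, 2.9, 4.1]
finger_gap: 48.6
[-10.04341745   2.90567846   4.0824453 ] [ 0.58509197  1.85850916 -0.13392444]
```

```bash
python3 -m crank '[{"offset":[-0.0003,0.0001,0],"spin":0},{"offset":[-0.0003,0.0001,-0.0005],"spin":0},{"offset":[-0.0003,0.0001,-0.001],"spin":0},{"offset":[-0.0003,0.0001,-0.0015],"spin":0},{"offset":[-0.0003,0.0001,-0.0019],"spin":0},{"offset":[-0.0003,0.0001,-0.0019],"spin":0},{"offset":[-0.0003,0.0001,-0.0019],"spin":0},{"offset":[-0.0003,0.0001,-0.0019],"spin":0}]';  python3 -c "
from cell import manip;s=manip.read_state();print(s['wrist_force'],s['moment'],s['eef_pos'])"
```

```text
clock: 18.92
eef_pos: [520.5, -102.4, 31.2]
eef_rot: [3.14, -0.001, 2.813]
wrist_force: [-2.9, 1.7, 1.9]
finger_gap: 48.8
[-2.91767945  1.6515978   1.92124493] [ 0.2229848   0.67544727 -0.03201454] [ 520.52654259 -102.3638606    31.1524619 ]
```

```bash
python3 -m crank '[{"offset":[0,0,-0.0002],"spin":0},{"offset":[0,0,-0.0004],"spin":0},{"offset":[0,0,-0.0006],"spin":0},{"offset":[0,0,-0.0006],"spin":0},{"offset":[0.0002,-0.0001,-0.0006],"spin":0},{"offset":[0.0003,-0.0001,-0.0006],"spin":0},{"offset":[0.0003,-0.0001,-0.0006],"spin":0},{"offset":[0.0003,-0.0001,-0.0006],"spin":0}]'
```

```text
clock: 19.58
eef_pos: [520.6, -102.4, 31.1]
eef_rot: [3.14, -0.002, 2.813]
wrist_force: [-7.9, 1.8, 10.0]
finger_gap: 48.9
```

```bash
python3 -m crank '[{"offset":[0,0,0],"spin":0},{"offset":[0,0,0],"spin":0},{"offset":[0,0,0.0],"spin":0},{"offset":[0,0,0.0],"spin":0},{"offset":[0,0,0.005],"spin":0},{"offset":[0,0,0.01],"spin":0},{"offset":[0,0,0.02],"spin":0},{"offset":[0,0,0.035],"spin":0}]' 0.7 && python3 -m crank '[{"offset":[0,0,0.03],"spin":0},{"offset":[-0.01,-0.0,0.06],"spin":0},{"offset":[-0.02,-0.03,0.09],"spin":0},{"offset":[-0.03,-0.06,0.11],"spin":0},{"offset":[-0.04,-0.09,0.11],"spin":0},{"offset":[-0.05,-0.12,0.11],"spin":0},{"offset":[-0.06,-0.15,0.11],"spin":0},{"offset":[-0.07,-0.17,0.11],"spin":0}]' 1
python3 - <<'E'
from h import *
p=manip.camera("side")
np.save("after.npy",p["pixels"])
for d in manip.masks_of(p,"block_center"):
    m=d["mask"].astype(np.float32);ctr=np.argwhere(m).mean(0)[::-1];print(round(d["conf"],2),m.sum(),ctr.round(1))
    if abs(ctr[0]-305)<20: print(fitbox([(p,m)],(30,50,20),(520,-102),52))
c,s=np.cos(np.radians(-19)),np.sin(np.radians(-19))
print("expect",proj(p,[(521,-102,62)]))
h=cv2.cvtColor(p["pixels"],cv2.COLOR_RGB2HSV)
for n in("feeler_handle","stand"):
    for r in manip.masks_of(p,n)[:2]:
        m=r["mask"].astype(np.float32);y,x=np.nonzero(m);print(n,round(r["conf"],2),m.sum(),x.min(),x.max(),y.min(),y.max(),fitbox([(p,m)],(60,64,76) if n=="stand" else (18,28,50),(462,-335),0 if n=="stand" else 76))
E
```

```text
clock: 20.25
eef_pos: [520.2, -102.3, 66.4]
eef_rot: [3.14, -0.003, 2.813]
wrist_force: [0.8, 0.3, 0.1]
finger_gap: 65.8
clock: 20.92
eef_pos: [449.4, -274.5, 177.5]
eef_rot: [3.141, -0.002, 2.812]
wrist_force: [-0.0, 0.2, -0.2]
finger_gap: 93.8
0.76 351.0 [332.7 278.4]
0.73 241.0 [315.2 227.7]
(array([488.4, -71.7]), np.float64(195.7), np.float64(0.414))
0.69 206.0 [306.  218.7]
(array([ 522., -103.]), np.float64(-2.0), np.float64(0.195))
expect [[306.55590563 218.6168007 ]]
feeler_handle 0.69 308.0 286 304 191 211 (array([ 462., -335.]), np.float64(0.0), np.float64(1.0))
feeler_handle 0.58 134.0 348 355 160 178 (array([ 461.1, -337.1]), np.float64(19.1), np.float64(0.124))
stand 0.74 687.0 339 362 172 204 (array([ 460.8, -334.5]), np.float64(199.9), np.float64(0.08))
```

Run:
```python
from h import *
import pickle
ps=pickle.load(open("ps1.pkl","rb"));T=dict(ps["top"]);im=cv2.imread("pics/top0.png")
h=cv2.cvtColor(im,cv2.COLOR_BGR2HSV);o=((h[...,0]>8)&(h[...,0]<28)&(h[...,1]>150)&(h[...,2]>150)).astype(np.uint8);o[:,:380]=0;o[:195]=0;o[220:]=0;o[:,412:]=0
y,x=np.nonzero(o);print(len(x),x.min(),x.max(),y.min(),y.max(),x.mean(),y.mean())
print(h[200:216,388:406,1].tolist())
n,l,st,ce=cv2.connectedComponentsWithStats(o);i=1+st[1:,4].argmax();print(st[i],ce[i])
print(fitbox([(T,(l==i).astype(np.float32))],(18,28,50),(461,-336),76))
print(back(T,[(397.6,207.7),ce[i]],126))
```

```text
25 391 401 203 212 394.4 208.6
[[37, 68, 18, 48, 49, 51, 43, 44, 45, 46, 52, 42, 13, 0, 0, 0, 21, 21], [0, 0, 0, 54, 54, 53, 45, 37, 43, 45, 49, 43, 11, 0, 0, 0, 12, 25], [0, 0, 0, 57, 55, 48, 43, 39, 42, 46, 36, 28, 12, 0, 0, 0, 14, 22], [1, 0, 0, 62, 54, 43, 37, 30, 33, 28, 44, 153, 193, 174, 59, 0, 0, 20], [1, 0, 0, 57, 51, 38, 28, 44, 151, 142, 168, 171, 177, 179, 144, 19, 0, 18], [1, 0, 0, 49, 35, 39, 129, 169, 166, 173, 165, 165, 159, 169, 155, 36, 0, 3], [1, 0, 0, 66, 156, 216, 190, 164, 164, 161, 156, 158, 158, 162, 167, 115, 10, 0], [1, 0, 0, 174, 249, 255, 212, 160, 161, 160, 158, 161, 158, 161, 171, 153, 36, 0], [1, 0, 0, 184, 248, 105, 5, 162, 156, 154, 159, 157, 156, 167, 151, 27, 0, 0], [1, 0, 0, 114, 151, 141, 186, 202, 151, 148, 145, 175, 247, 196, 15, 0, 0, 0], [2, 1, 0, 0, 172, 248, 246, 217, 168, 229, 226, 139, 8, 0, 0, 0, 1, 0], [2, 3, 0, 0, 114, 255, 255, 245, 169, 29, 0, 0, 0, 0, 0, 2, 2, 0], [2, 3, 2, 0, 0, 179, 104, 0, 0, 0, 0, 0, 0, 0, 2, 3, 1, 0], [1, 4, 3, 0, 0, 0, 0, 0, 0, 0, 0, 0, 1, 1, 3, 2, 1, 0], [0, 4, 3, 2, 0, 0, 0, 1, 1, 1, 2, 1, 1, 1, 2, 2, 0, 0], [0, 3, 3, 2, 1, 2, 3, 2, 2, 2, 1, 1, 0, 0, 0, 0, 0, 0]]
[391 206   8   7  21] [393.52380952 209.04761905]
(array([ 459. , -330.5]), np.float64(22.9), np.float64(0.763))
[[ 456.54317487 -331.22251622  126.        ]
 [ 452.49035959 -319.12731258  126.        ]]
```

Run:
```python
from h import *
import pickle
T=pickle.load(open("ps1.pkl","rb"))["top"];im=cv2.imread("pics/top0.png")
h=cv2.cvtColor(im,cv2.COLOR_BGR2HSV);o=np.zeros((400,640),np.float32);o[202:214,391:404]=h[202:214,391:404,1]>90
o=cv2.morphologyEx(o,cv2.MORPH_CLOSE,np.ones((3,3)))
print(o.sum(),fitbox([(T,o)],(18,28,50),(461,-336),76))
p=manip.camera("side");pm=[(T,o)]
for r in manip.masks_of(p,"feeler_handle")[:3]:
    m=r["mask"].astype(np.float32);y,x=np.nonzero(m)
    if abs(x.mean()-351)<6: pm.append((p,m));print(fitbox(pm,(18,28,50),(461,-336),76));break
```

```text
82.0 (array([ 460.7, -333.5]), np.float64(21.6), np.float64(0.124))
```

```bash
python3 -m crank '[{"offset":[0.0014,-0.008,0],"spin":-7},{"offset":[0.003,-0.016,0],"spin":-14},{"offset":[0.0045,-0.024,0],"spin":-21},{"offset":[0.006,-0.032,0],"spin":-28},{"offset":[0.0075,-0.04,0],"spin":-35},{"offset":[0.009,-0.048,0],"spin":-42},{"offset":[0.0105,-0.055,0],"spin":-48},{"offset":[0.0114,-0.06,0],"spin":-50.8}]' 0.6 15 && python3 -m crank '[{"offset":[0,0,-0.015],"spin":0},{"offset":[0,0,-0.035],"spin":0},{"offset":[0,0,-0.055],"spin":0},{"offset":[0,0,-0.075],"spin":0},{"offset":[0,0,-0.09],"spin":0},{"offset":[0,0,-0.105],"spin":0},{"offset":[0,0,-0.115],"spin":0},{"offset":[0,0,-0.119],"spin":0}]'
```

```text
clock: 21.88
eef_pos: [462.7, -331.0, 177.1]
eef_rot: [3.14, -0.003, 1.922]
wrist_force: [-0.8, -0.3, -0.3]
finger_gap: 56.1
clock: 22.55
eef_pos: [462.7, -329.9, 56.8]
eef_rot: [3.141, -0.004, 1.923]
wrist_force: [-0.5, -0.9, -0.4]
finger_gap: 56.4
```

```bash
python3 -m crank '[{"offset":[0,0,0],"spin":0},{"offset":[0,0,0],"spin":0},{"offset":[0,0,0],"spin":0},{"offset":[0,0,0],"spin":0},{"offset":[0,0,0],"spin":0},{"offset":[0,0,0],"spin":0},{"offset":[0,0,0],"spin":0},{"offset":[0,0,0],"spin":0}]' 0 15
python3 - <<'E'
from h import *
p=manip.camera("side")
cv2.imwrite("pics/f1.png",cv2.resize(p["pixels"][120:220,300:400,::-1],(600,600),interpolation=0))
# handle rows visible
h=cv2.cvtColor(p["pixels"],cv2.COLOR_RGB2HSV)
o=(h[...,0]>5)&(h[...,0]<16)&(h[...,1]>150)
o[:,:340]=0;o[:,365:]=0;o[:150]=0;o[190:]=0
y,x=np.nonzero(o);print(len(x),x.min(),x.max(),y.min(),y.max())
print(proj(p,[(460.8,-334.5,z) for z in(76,101,126)]).round(1).tolist())
E
```

```text
clock: 23.22
eef_pos: [461.8, -330.3, 56.9]
eef_rot: [-3.141, -0.004, 1.923]
wrist_force: [-6.7, -3.1, 1.4]
finger_gap: 18.7
111 347 354 160 178
[[350.8, 176.8], [351.3, 169.2], [351.9, 161.5]]
```

```bash
python3 -m crank '[{"offset":[-0.0008,-0.0003,0],"spin":0},{"offset":[-0.0008,-0.0003,0],"spin":0},{"offset":[-0.0008,-0.0003,0.0],"spin":0},{"offset":[-0.0008,-0.0003,0.002],"spin":0},{"offset":[-0.0008,-0.0003,0.006],"spin":0},{"offset":[-0.0008,-0.0003,0.012],"spin":0},{"offset":[-0.0008,-0.0003,0.02],"spin":0},{"offset":[-0.0008,-0.0003,0.03],"spin":0}]' 0 45 && python3 -m crank '[{"offset":[0,0,0.01],"spin":0},{"offset":[0,0,0.02],"spin":0},{"offset":[0,0,0.03],"spin":0},{"offset":[0,0,0.04],"spin":0},{"offset":[0,0,0.05],"spin":0},{"offset":[0,0,0.06],"spin":0},{"offset":[0,0,0.07],"spin":0},{"offset":[0,0,0.077],"spin":0}]'
```

```text
clock: 23.93
eef_pos: [461.1, -330.6, 87.7]
eef_rot: [-3.141, -0.004, 1.923]
wrist_force: [0.1, -0.4, -0.4]
finger_gap: 17.7
clock: 24.6
eef_pos: [461.3, -330.7, 166.1]
eef_rot: [-3.141, -0.004, 1.923]
wrist_force: [0.3, 0.1, -1.0]
finger_gap: 17.6
```

```bash
python3 -m crank '[{"offset":[0.005,0.03,0],"spin":-5},{"offset":[0.011,0.06,0],"spin":-10},{"offset":[0.016,0.09,0],"spin":-15},{"offset":[0.022,0.12,0],"spin":-20},{"offset":[0.027,0.15,0],"spin":-25},{"offset":[0.032,0.18,0],"spin":-30},{"offset":[0.037,0.21,0],"spin":-35},{"offset":[0.0426,0.238,0],"spin":-39.2}]' && python3 -m crank '[{"offset":[0,0,0],"spin":0},{"offset":[0,0,-0.002],"spin":0},{"offset":[0,0,-0.004],"spin":0},{"offset":[0,0,-0.006],"spin":0},{"offset":[0,0,-0.008],"spin":0},{"offset":[0,0,-0.01],"spin":0},{"offset":[0,0,-0.01],"spin":0},{"offset":[0,0,-0.01],"spin":0}]'
python3 - <<'E'
from h import *
s=manip.read_state();e=s["eef_pos"];print(e,np.degrees(s["eef_rot"]),s["joints"][5])
p=manip.camera("side");t=manip.camera("top")
for n in("feeler_tip","feeler_handle"):
  for q,nn in((p,"s"),(t,"t")):print(nn,n,[(np.round(d["location"]).tolist(),round(d["conf"],2)) for d in manip.search_frame(q,n)[:3]])
c,sn=np.cos(np.radians(-19)),np.sin(np.radians(-19))
def W(P):
    P=np.array(P,float);return np.c_[507+c*P[:,0]-sn*P[:,1],-97.5+sn*P[:,0]+c*P[:,1],P[:,2]]
x0,y0,k=275,165,8
im=cv2.resize(p["pixels"][y0:y0+75,x0:x0+100,::-1],None,fx=k,fy=k,interpolation=0)
def dr(P,col):
    for i in ((proj(p,W(P))-[x0,y0]+.5)*k).round().astype(int): cv2.circle(im,(int(i[0]),int(i[1])),2,col,-1)
d=e[:2]-np.array([507,-97.5]);jx=c*d[0]+sn*d[1];jy=-sn*d[0]+c*d[1]-3.6;tz=e[2]-56.9+6;print("tip jig",jx,jy,tz)
dr([(jx+a*1.5,jy+b*8,tz) for a in(-1,1) for b in(-1,1)],(0,0,255))
dr([(jx+a*7.8,jy+b*8,tz+70) for a in(-1,1) for b in(-1,1)],(0,0,255))
dr([(a,b,z) for a in(0,30) for b in(-25,25) for z in(52,72)],(255,0,0))
dr([(-7,20,72),(-7,-20,72),(-15,20,84),(-15,-20,84)],(0,255,0))
cv2.imwrite("pics/f2.png",im)
E
```

```text
clock: 25.27
eef_pos: [503.8, -91.1, 166.5]
eef_rot: [-3.141, -0.004, 1.235]
wrist_force: [0.0, -0.8, -0.7]
finger_gap: 18.0
clock: 25.93
eef_pos: [503.7, -91.4, 156.4]
eef_rot: [-3.141, -0.004, 1.234]
wrist_force: [-0.3, -0.8, -0.9]
finger_gap: 17.8
[503.74578435 -91.41817552 156.38636996] [-179.96170496   -0.20501097   70.72087635] 0.08211781654550906
s feeler_tip [([502.0, -87.0, 180.0], 0.53)]
t feeler_tip []
s feeler_handle [([503.0, -84.0, 180.0], 0.86)]
t feeler_handle []
tip jig -5.056969719702861 1.0910090307788596 105.48636995866826
```

View pics/f2.png

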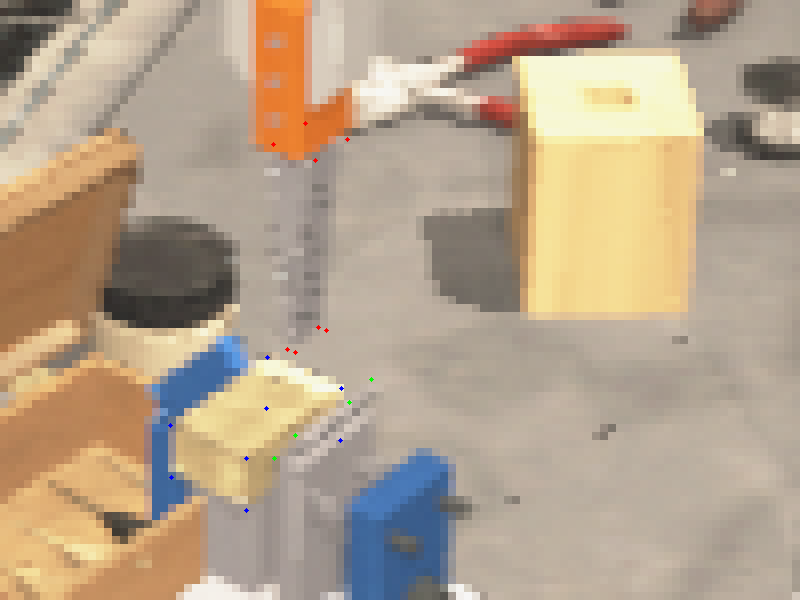

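```bash
python3 -m crank '[{"offset":[0,0,-0.005],"spin":0},{"offset":[0,0,-0.01],"spin":0},{"offset":[0,0,-0.015],"spin":0},{"offset":[0,0,-0.02],"spin":0},{"offset":[0,0,-0.025],"spin":0},{"offset":[0,0,-0.029],"spin":0},{"offset":[0,0,-0.031],"spin":0},{"offset":[0,0,-0.031],"spin":0}]' && python3 -m crank '[{"offset":[0,0,-0.001],"spin":0},{"offset":[0,0,-0.002],"spin":0},{"offset":[0,0,-0.003],"spin":0},{"offset":[0,0,-0.004],"spin":0},{"offset":[0,0,-0.005],"spin":0},{"offset":[0,0,-0.006],"spin":0},{"offset":[0,0,-0.006],"spin":0},{"offset":[0,0,-0.006],"spin":0}]'
```

```text
clock: 26.9
eef_pos: [503.7, -91.0, 125.1]
eef_rot: [-3.141, -0.004, 1.235]
wrist_force: [-0.2, 0.7, -1.4]
finger_gap: 18.2
clock: 27.57
eef_pos: [503.7, -91.0, 119.0]
eef_rot: [-3.14, -0.004, 1.235]
wrist_force: [-0.9, 0.8, 0.2]
finger_gap: 17.7
```

```bash
python3 -m crank '[{"offset":[0,0,-0.0015],"spin":0},{"offset":[0,0,-0.003],"spin":0},{"offset":[0,0,-0.0045],"spin":0},{"offset":[0,0,-0.005],"spin":0},{"offset":[0,0,-0.005],"spin":0},{"offset":[0,0,-0.005],"spin":0},{"offset":[0,0,-0.005],"spin":0},{"offset":[0,0,-0.005],"spin":0}]' ; python3 -m crank '[{"offset":[0,0,-0.001],"spin":0},{"offset":[0,0,-0.002],"spin":0},{"offset":[0,0,-0.003],"spin":0},{"offset":[0,0,-0.004],"spin":0},{"offset":[0,0,-0.005],"spin":0},{"offset":[0,0,-0.005],"spin":0},{"offset":[0,0,-0.005],"spin":0},{"offset":[0,0,-0.005],"spin":0}]'; python3 -c "
from cell import manip;s=manip.read_state();print(s['wrist_force'],s['moment'])"
```

```text
clock: 28.23
eef_pos: [503.7, -91.0, 114.1]
eef_rot: [-3.141, -0.004, 1.235]
wrist_force: [0.7, -0.2, -1.5]
finger_gap: 17.7
clock: 28.9
eef_pos: [503.7, -91.0, 109.1]
eef_rot: [-3.141, -0.004, 1.235]
wrist_force: [-0.1, -0.0, -1.2]
finger_gap: 17.6
[-0.05949405 -0.01119999 -1.16864972] [-0.01349932  0.06407585 -0.03791201]
```

```bash
python3 -m crank '[{"offset":[0.0003,-0.0001,0],"spin":0},{"offset":[0.0006,-0.0002,0],"spin":0},{"offset":[0.0009,-0.0003,0],"spin":0},{"offset":[0.0012,-0.0004,0],"spin":0},{"offset":[0.0014,-0.0005,0],"spin":0},{"offset":[0.0014,-0.0005,0],"spin":0},{"offset":[0.0014,-0.0005,0],"spin":0},{"offset":[0.0014,-0.0005,0],"spin":0}]' ; python3 -c "
from cell import manip;s=manip.read_state();print(s['wrist_force'],s['moment'],s['eef_pos'])"
```

```text
clock: 29.57
eef_pos: [505.1, -91.5, 109.1]
eef_rot: [-3.141, -0.004, 1.235]
wrist_force: [0.1, 1.0, -0.7]
finger_gap: 17.8
[ 0.10489904  0.95080241 -0.6942932 ] [-0.02116554  0.18437162  0.00426132] [505.0972378  -91.48831029 109.09799429]
```

```bash
python3 -m crank '[{"offset":[0.0003,-0.0001,0],"spin":0},{"offset":[0.0006,-0.0002,0],"spin":0},{"offset":[0.0009,-0.0003,0],"spin":0},{"offset":[0.0009,-0.0003,0],"spin":0},{"offset":[0.0009,-0.0003,0],"spin":0},{"offset":[0.0009,-0.0003,0],"spin":0},{"offset":[0.0009,-0.0003,0],"spin":0},{"offset":[0.0009,-0.0003,0],"spin":0}]' ; python3 -c "
from cell import manip;s=manip.read_state();print(s['wrist_force'],s['moment'],s['eef_pos'])"
```

```text
clock: 30.23
eef_pos: [505.8, -91.7, 109.1]
eef_rot: [-3.14, -0.004, 1.235]
wrist_force: [-5.1, 1.5, 2.0]
finger_gap: 18.2
[-5.05099413  1.48102512  2.03556408] [ 0.52352924  1.37506568 -0.03469908] [505.77362915 -91.67229105 109.05750499]
```

```bash
python3 -m crank '[{"offset":[-0.0005,0.0002,0],"spin":0},{"offset":[-0.001,0.00035,0],"spin":0},{"offset":[-0.0015,0.0005,0],"spin":0},{"offset":[-0.002,0.0007,0],"spin":0},{"offset":[-0.0023,0.0008,0],"spin":0},{"offset":[-0.0026,0.0009,0],"spin":0},{"offset":[-0.0026,0.0009,0],"spin":0},{"offset":[-0.0026,0.0009,0],"spin":0}]' ; python3 -c "
from cell import manip;s=manip.read_state();print(s['wrist_force'],s['moment'],s['eef_pos'])"
```

```text
clock: 30.9
eef_pos: [503.2, -90.8, 109.1]
eef_rot: [-3.14, -0.004, 1.235]
wrist_force: [-0.2, -0.1, -1.2]
finger_gap: 17.5
[-0.24072457 -0.10393608 -1.18208362] [-0.07175964  0.08355369  0.00591412] [503.19466179 -90.78046323 109.05491795]
```

```bash
python3 -m crank '[{"offset":[-0.0002,0.0001,0],"spin":0},{"offset":[-0.0004,0.00015,0],"spin":0},{"offset":[-0.0005,0.0002,0],"spin":0},{"offset":[-0.0005,0.0002,0],"spin":0},{"offset":[-0.0005,0.0002,0],"spin":0},{"offset":[-0.0005,0.0002,0],"spin":0},{"offset":[-0.0005,0.0002,0],"spin":0},{"offset":[-0.0005,0.0002,0],"spin":0}]' ; python3 -c "
from cell import manip;s=manip.read_state();print(s['wrist_force'],s['moment'],s['eef_pos'])";python3 -m crank '[{"offset":[-0.0002,0.0001,0],"spin":0},{"offset":[-0.0004,0.00015,0],"spin":0},{"offset":[-0.0005,0.0002,0],"spin":0},{"offset":[-0.0005,0.0002,0],"spin":0},{"offset":[-0.0005,0.0002,0],"spin":0},{"offset":[-0.0005,0.0002,0],"spin":0},{"offset":[-0.0005,0.0002,0],"spin":0},{"offset":[-0.0005,0.0002,0],"spin":0}]' ; python3 -c "
from cell import manip;s=manip.read_state();print(s['wrist_force'],s['moment'],s['eef_pos'])"
```

```text
clock: 31.57
eef_pos: [502.7, -90.6, 109.0]
eef_rot: [-3.14, -0.004, 1.235]
wrist_force: [-0.2, 0.1, -1.3]
finger_gap: 17.8
[-0.16875576  0.13845194 -1.31620863] [-0.0634628   0.02802361 -0.01871134] [502.69004657 -90.59433073 109.03914955]
clock: 32.23
eef_pos: [502.3, -90.4, 109.1]
eef_rot: [-3.14, -0.004, 1.235]
wrist_force: [2.8, -0.3, -0.3]
finger_gap: 17.9
[ 2.832811   -0.26439902 -0.32390107] [-0.2007686  -0.36050029 -0.01258745] [502.2982353  -90.42796681 109.1245949 ]
```

```bash
python3 -m crank '[{"offset":[0.0006,-0.0002,0],"spin":0},{"offset":[0.0006,-0.0002,-0.003],"spin":0},{"offset":[0.0006,-0.0002,-0.006],"spin":0},{"offset":[0.0006,-0.0002,-0.009],"spin":0},{"offset":[0.0006,-0.0002,-0.012],"spin":0},{"offset":[0.0006,-0.0002,-0.015],"spin":0},{"offset":[0.0006,-0.0002,-0.018],"spin":0},{"offset":[0.0006,-0.0002,-0.018],"spin":0}]' ; python3 -c "
from cell import manip;s=manip.read_state();print(s['wrist_force'],s['moment'],s['eef_pos'])"
```

```text
clock: 32.9
eef_pos: [503.1, -90.7, 90.8]
eef_rot: [-3.141, -0.004, 1.235]
wrist_force: [5.0, -1.8, -2.7]
finger_gap: 17.5
[ 4.96628682 -1.80861144 -2.71667914] [-0.45299394 -0.99569127 -0.01121674] [503.13598565 -90.70765655  90.77636951]
```

```bash
python3 -m crank '[{"offset":[0,0,-0.0015],"spin":0},{"offset":[0,0,-0.003],"spin":0},{"offset":[0,0,-0.0045],"spin":0},{"offset":[0,0,-0.006],"spin":0},{"offset":[0,0,-0.0075],"spin":0},{"offset":[0,0,-0.0085],"spin":0},{"offset":[0,0,-0.0085],"spin":0},{"offset":[0,0,-0.0085],"spin":0}]' ; python3 -c "
from cell import manip;s=manip.read_state();print(s['wrist_force'],s['moment'],s['eef_pos'])"
```

```text
clock: 33.57
eef_pos: [502.9, -90.6, 82.5]
eef_rot: [-3.14, -0.004, 1.235]
wrist_force: [-0.4, -0.3, 4.8]
finger_gap: 17.9
[-0.43718473 -0.33604642  4.7807424 ] [-0.04715103  0.04844753 -0.0037853 ] [502.91568201 -90.57426803  82.47552797]
```

```bash
python3 -m crank '[{"offset":[-0.0001,0,-0.001],"spin":0},{"offset":[-0.0002,0.0001,-0.002],"spin":0},{"offset":[-0.0003,0.0001,-0.0033],"spin":0},{"offset":[-0.0003,0.0001,-0.0033],"spin":0},{"offset":[-0.0003,0.0001,-0.0033],"spin":0},{"offset":[-0.0003,0.0001,-0.0033],"spin":0},{"offset":[-0.0003,0.0001,-0.0033],"spin":0},{"offset":[-0.0003,0.0001,-0.0033],"spin":0}]'
python3 - <<'E'
from h import *
s=manip.read_state();print(s['wrist_force'],s['moment'],s['eef_pos'],s['finger_gap'])
p=manip.camera("side");a=np.load("after.npy")
for d in manip.masks_of(p,"block_center"):
    m=d["mask"];y,x=np.nonzero(m);print(round(d["conf"],2),m.sum(),x.mean().round(1),y.mean().round(1),fitbox([(p,m.astype(np.float32))],(30,50,20),(521,-102),52) if abs(x.mean()-305)<12 else "")
# block/handle motion: count of changed pixels on left part of block & carriage
b=p["pixels"].astype(int)
for nm,(u0,u1,v0,v1) in {"block_left":(296,304,215,228),"carriage":(318,333,220,245),"jaw":(308,322,212,240)}.items():
    A=a[v0:v1,u0:u1].mean(2).astype(np.float32);B=b[v0:v1,u0:u1].mean(2).astype(np.float32)
    print(nm,np.abs(A-B).mean().round(1),cv2.phaseCorrelate(A,B))
for n in("flux_jar","solder_spool","loupe"):print(n,[(np.round(d["location"]).tolist(),round(d["conf"],2)) for d in manip.search_frame(p,n)[:1]])
for d in manip.search_frame(p,"feeler_handle")[:2]:print(d["location"],d["conf"])
E
```

```text
clock: 34.23
eef_pos: [502.6, -90.5, 79.5]
eef_rot: [-3.14, -0.004, 1.235]
wrist_force: [0.5, 0.0, 5.7]
finger_gap: 17.7
[0.47128629 0.01787406 5.71307455] [-0.09529428 -0.21880286 -0.05358385] [502.62736597 -90.45422386  79.48095142] 17.673147119084824
0.58 318 332.3 278.6 
0.45 172 303.3 219.5 (array([529. , -98.3]), np.float64(194.8), np.float64(0.26))
0.41 231 346.7 299.6 
block_left 6.4 ((0.4607869100936375, -0.11224238467119463), 0.6215476572513581)
carriage 9.1 ((0.3343821132768845, 0.9861923691968908), 0.9337217114766438)
jaw 12.8 ((0.4550459341080195, 0.912258266965635), 0.3182594437069363)
flux_jar [([583.0, -181.0, 51.0], 0.58)]
solder_spool []
loupe [([370.0, 92.0, 7.0], 0.83)]
[454.5, -304.6, 49.4] 0.69
[500.6, -77.2, 109.9] 0.53
```

```bash
python3 -c "
from cell import manip;print(manip.sign_off())"
```

```text
the job is handed in; nothing more can be done
None
```

I placed the leftmost brass block flat on the jig's rest, with a long side against the fixed stop, and let go of it. I then took the feeler out by its orange handle and slid it into the gap. I handed the job in at about 34 s with the blade still held there; no verdict is reported.

**Blade and jaw:** I touched the blade lightly to the block and then to the jaw, which gave about 3.3 mm of free play at that depth. It then went 29.6 mm deeper, which works out to about 2.1 mm of jaw travel. That figure is calculated, since nothing measures the jaw directly. The last reading showed sideways force balanced to about 0.5 N and about 6–7 N of upward drag, so the blade is snug on both sides.

**Block:** It stopped against the fixed stop at about 10 N and took about 12 N of downward load on the rest before I released it. The first picture after release agreed with the planned position to about 1 mm.

**Checks that failed or disagreed:**
- **First grasp:** It closed on nothing, because the fingertips sit roughly 30 mm above the reported tool point. I lowered the arm and the second grasp held; after that I worked from relative heights and contact forces.
- **Last block check:** The final camera fit was poor (about 8 mm off) with the blade and gripper partly hiding the block. I relied on the contact forces instead.
- **Bystanders:** The jar and loupe were found where they started. The spool was not detected in the last check, but the arm never went near it.

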